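# Load a kit tray past the spring gate into its nest

## Task

Load the tray of pipe couplings into its nest: with one fingertip press the hinged treadle plate beside the lane down and keep it down, so that the gate tooth stays sunk below the deck, and meanwhile push the tray along the lane with the other finger, over the gate, until it is home against the two rubber end stops. Then let the treadle go so that the gate comes up behind the tray, and leave. Push only: do not lift the tray or the couplings, keep the couplings standing in their cells, and leave the loose coupling, bored block and magnet square beside the lane where they are.

Things in the scene. Friction and masses are not known exactly. Their poses are not given: they have to be found in the camera images.
- tray_lane: Fixed steel bench fixture, a straight lane on a base plate. Origin on the table, under the gate, on the lane's centre line; x along the lane the way the tray is pushed, y to the treadle side (roughly towards the robot), z up. The deck is flat, 66 mm above the table, x -225 (open mouth, flared guides to -255) to +128. Side walls: inner faces y = -53 and +53, 3 mm thick, 26 and 20 mm above the deck.
- nest_end (a point): Point on the deck, on the centre line, below the faces of the two round rubber end stops (20 mm diameter, 15 mm above the deck, lane y = -28 and +28; faces at lane x = +113). The end plate behind them rises 34 mm above the deck. Axes as the lane's.
- gate_slot (a point): Point on the deck on the centre line at lane x = 0, where the gate tooth comes up through its slot: tooth 6 mm thick along x, lane y +8 to +48, 15 mm above the deck at rest. Axes as the lane's.
- drop_gate (a joint): Angle of the gate (treadle plate and tooth are one rigid hinged part), rad: 0 at rest with the tooth up barring the lane; grows as the treadle is pressed; ends at 0.40. A spring returns it to 0. The tooth is below the deck from 0.20 on; hold it at about 0.30, where the treadle is level. 42 mm from the hinge it takes about 4 N at first, about 9 N at 0.30.
- treadle (a point): Point on top of the treadle plate, 42 mm from its hinge (the hinge lies along the lane at y = +126, 76 mm above the table). The plate runs from lane x -238 to +38 and y +64 to +124; press it anywhere, a finger can slide along it. At rest it slopes up to the lane and this point (lane x -100, y +86) is 88 mm up; pressed level (0.30) its top is 76 mm above the table, 10 mm above the deck.
- kit_tray: Loose divided aluminium tray, 101 x 101 mm, 28 mm high plus a 2 mm rim bead, 2 x 2 cells, 2.5 mm play to each lane wall. Origin under its centre, x along the lane, z up. Starts on the deck, centre at lane x -130 to -80. Home: centre at lane x +62.5, front against the rubber stops, rear 9 mm past the tooth. With couplings 0.7 to 1 kg; slides with 2 to 6 N.
- coupling_a: Threaded pipe coupling with a green cap, 42 mm diameter, 42 mm tall, standing in the rear cell of the tray on the far (lane -y) side. Origin under its centre, z along its axis. Its top is 45 mm above the deck.
- coupling_b: The same (44 mm tall), in the rear cell on the treadle (lane +y) side.
- coupling_c: The same (44 mm tall), in the front cell on the far side.
- coupling_d: The same (42 mm tall), in the front cell on the treadle side.
- spare_coupling: Bystander: a capped coupling, 42 mm diameter, 44 mm tall, standing on the table beyond the far wall of the lane. Origin under its centre.
- bored_block: Bystander: an aluminium half-round block with a bore, 42 x 124 x 38 mm, lying on the table beyond the far wall of the lane, nearer its mouth. Origin under its middle, length along its y.
- magnet_square: Bystander: a red triangular welding magnet, 65 x 100 x 15 mm, lying on the table beyond the closed end of the lane. Origin under its middle.

How it is judged:
By the outcome, as a careful person would: the job done as asked, in the order asked, and still so for the second after the job is handed in, with the robot touching nothing.
It also fails if it takes over 48 s, if anything falls off the work surface, if the arm or the gripper's body presses on something with over 40 N, if the wrist force passes 120 N, or if a joint passes its speed limit or range.

## Robot

A 6-joint arm with a two-finger parallel gripper is mounted at the origin on a cart in front of the work surface, level with it; the furniture and walls round the work are solid. World frame = base frame: x ahead of the robot, y to its left, z up, the work surface at z = 0. Lengths are in m, angles in rad, forces in N, time in s.
With the tool pointing down it reaches from about 0.15 to 0.775 m from the base axis. Payload 6.1 kg.
Tool frame: the origin (TCP) lies on the centre line of the jaws, within the pads' length; the fingertips stand 14 mm ahead of it and the grasp point (between the pads) lies 5 mm behind it (arm.finger_overhang is the distance from the TCP to the fingertips, in m); z points along the fingers, y is the line along which they close (so a half turn about z gives the same grasp; the last joint's range is limited). The gripper opens to 85 mm and grips with 20 to 120 N. Pads are 22 mm wide; open, the fingers measure 114 mm over their backs; the gripper's body (76 mm by 85 mm) begins 54 mm behind the grasp point. The pads swing forward as they close: fully open they stand 13 mm farther back than shut.
Start: joints at [1.34, 0.126, -0.04, 1.405, 0, 1.571], TCP at [0.12, 0.511, 0.245] pointing down, gripper open.
Joint ranges: [-2.72, 2.72], [-0.95, 1.95], [-1.27, 1.35], [-1.78, 2.02], [-1.46, 1.47], [-3.14, 3.14]. Speed limits (rad/s): [2.39, 2.39, 3.01, 3.14, 3.14, 3.14].

## Interface

Orientations are given as [roll, pitch, yaw] about the fixed x, y, z axes, in that order (R = Rz(yaw) Ry(pitch) Rx(roll)).
In Python, from rig import arm gives the robot as it stands. The module is installed in compiled form; this text tells all that it offers.
- The arm moves only by the shell command python3 -m handwheel 'ROWS' [FORCE]. ROWS is JSON, a list that holds one entry, the list of rows, each a list of 5 numbers: the shift along the tool's x, y, z normalised to -1 to 1, where 1 is 0.6 m, then the turn about the tool's z normalised to -1 to 1, where 1 is 360 degrees, then the opening, from 0 (shut) to 1 (fully open). In form: [[[x, y, z, spin, hand], ...]]. A call has 1 to 10 rows; each row is the pose to reach, as a shift and turn from the pose commanded when the call began, along the tool's axes at that moment, turning the shorter way round; what a row does not reach only later rows make up. A row lasts 1/12 s, in which the tool goes at most 41.7 mm and 7.16 degrees, less where a joint would pass 70% of its speed; a pose out of reach is approached as far as the arm can. A call with a number of a shift or a turn outside -1 to 1 is refused whole. A call with a gripper value outside its range is refused whole. The fingers move at their own pace and stop on an object; FORCE is the grip in N (left out, the last holds). Time passes only in rows, so rows that repeat a pose let the fingers close. It gives the time, the measured TCP pose, the force, the opening and the grip force at its end, in the units of the state.
- arm.read_state(): the state, without advancing time (a new reading comes with each control period).
- arm.camera(name): name is "scene" or "top"; returns a dict with "color" (420x560x3 uint8, red, green, blue), "z_map" (420x560 float32, m along the optical axis (not along the pixel's ray), 0 where there is no reading), "fov_y" (degrees; the focal length in pixels is half the picture's height over the tangent of half this angle, whatever the lens; pixels are square), "cx", "cy" (the principal point, pixels), "dist_coeffs" ([k1, k2, p1, p2, k3] as OpenCV has them; the pictures are not rectified), "world_from_camera" (4x4, takes a point from camera to world coordinates). Camera axes: x right, y up, looking along -z (the intrinsics and any distortion apply to the point x, -y, -z); pixel columns grow to the right and rows downward; lengths in m; the calibration is good to about 2 mm. A picture is of the moment at which its call begins.
- arm.close_job(): hands the job in; it is judged then, once.
The state is a dict: "time": time; "joint_pos": joint angles; "dq": joint speeds; "joint_torque": joint torques, N m; "position": TCP position; "eef_rot": TCP orientation; "force": force on the tool from outside, world axes, zero at the start; "moment": the same for the moment, N m; "grip_width": finger opening in m; "gripper_force": force on a finger pad.
Only numpy, scipy, OpenCV 4.12 (cv2) and the standard library are available. Lean on these libraries where they do the work, as an engineer would, in place of code of your own. Each camera call takes 0.05 s, during which the arm holds its last target. There are 200 camera calls.

## Working session

There is one attempt and no reset: what is moved stays moved. The work goes in short steps, Python scripts to look and compute and a shell command to move; the robot and the scene stay as the last step left them, time stands still between calls to the robot, and variables do not carry over. Pictures are saved under pics/ and viewed, at most 10 in all, crops included, and the job is handed in when it is done.

```bash
mkdir -p pics; cat > h.py <<'E'
import numpy as np, cv2
from rig import arm
def shot(n,f):
    c=arm.camera(n); cv2.imwrite('pics/'+f,cv2.cvtColor(c['color'],cv2.COLOR_RGB2BGR)); np.save('pics/'+n+'.npy',c,allow_pickle=True); return c
def load(n): return np.load('pics/'+n+'.npy',allow_pickle=True).item()
def rays(c,uv):
    f=c['color'].shape[0]/2/np.tan(np.radians(c['fov_y'])/2)
    K=np.array([[f,0,c['cx']],[0,f,c['cy']],[0,0,1.]])
    p=cv2.undistortPoints(np.array(uv,float).reshape(-1,1,2),K,np.array(c['dist_coeffs'],float))[:,0]
    return np.c_[p[:,0],-p[:,1],-np.ones(len(p))]
def onplane(c,uv,z):
    T=np.array(c['world_from_camera']); d=rays(c,uv)@T[:3,:3].T; o=T[:3,3]
    return o+d*((z-o[2])/d[:,2])[:,None]
def cloud(c):
    h,w=c['z_map'].shape; v,u=np.mgrid[:h,:w]
    r=rays(c,np.c_[u.ravel(),v.ravel()])*c['z_map'].ravel()[:,None]
    T=np.array(c['world_from_camera']); P=r@T[:3,:3].T+T[:3,3]; P[c['z_map'].ravel()==0]=np.nan
    return P.reshape(h,w,3)
E
python3 - <<'E'
from h import *
for n in('scene','top'):
    c=shot(n,n+'1.png'); print(n,c['fov_y'],c['dist_coeffs'],np.round(c['world_from_camera'],3).tolist(),(c['z_map']>0).mean())
s=arm.read_state(); print(s)
E
```

```text
scene 51.19905967898203 [-0.05271353  0.          0.          0.          0.        ] [[0.852, 0.332, -0.405, 0.26], [-0.524, 0.521, -0.674, -0.515], [-0.013, 0.787, 0.617, 0.605], [0.0, 0.0, 0.0, 1.0]] 0.9960544217687075
top 52.81486684122585 [-0.10465587  0.          0.          0.          0.        ] [[-0.017, 0.992, -0.128, 0.485], [-1.0, -0.014, 0.021, 0.065], [0.019, 0.129, 0.992, 1.03], [0.0, 0.0, 0.0, 1.0]] 0.9959056122448979
{'time': 0.1, 'joint_pos': array([ 1.33999045e+00,  1.26327474e-01, -4.04911313e-02,  1.40539889e+00,
        1.40870384e-05,  1.57080651e+00]), 'dq': array([-0.00075268, -0.00020317,  0.00159005,  0.00025615, -0.00016099,
        0.00132365]), 'joint_torque': array([ 1.97690722e-03, -4.36906385e+01,  3.53604734e+01,  1.36598505e-02,
        1.76884937e-04, -1.57819997e-06]), 'position': array([0.12001825, 0.51074723, 0.24460951]), 'eef_rot': array([-3.14017148e+00, -1.40725555e-05,  2.91077657e+00]), 'force': array([0.51750017, 0.57915287, 0.1414054 ]), 'moment': array([ 3.12810787e-02, -4.51223377e-03,  1.52205759e-05]), 'gripper_force': 0.0, 'grip_width': 0.08486616766692752}
```

View pics/top1.png

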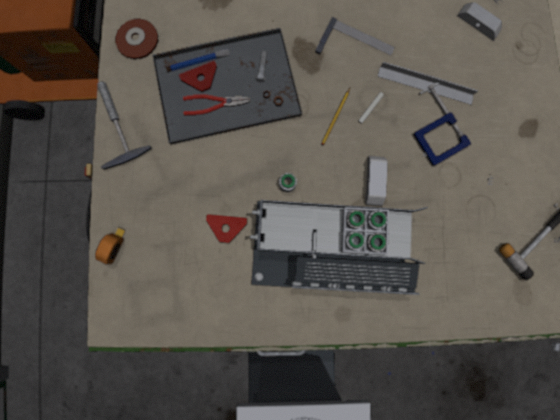

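View pics/scene1.png

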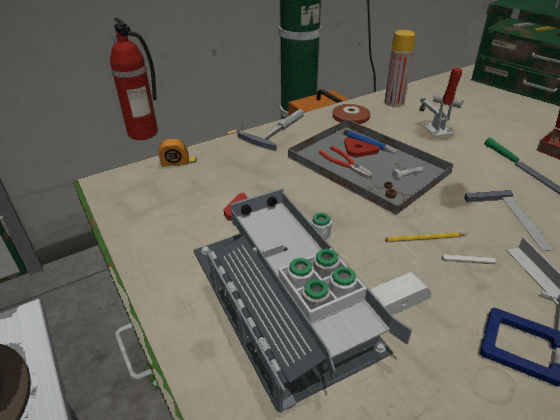

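The top view shows the lane running right to left (lane +x = world +y). The stops are near (258,211) and (258,237), the tooth is at (314,243), the four green caps sit around (366,230), and the treadle is at rows 258-290. The scene view agrees. Next I'll measure the lane frame and tray.

```bash
python3 - <<'E'
from h import *
from scipy.spatial.transform import Rotation as R
print('ovh',arm.finger_overhang)
def green(c,lo=40):
    h=cv2.cvtColor(c['color'],cv2.COLOR_RGB2HSV); m=cv2.inRange(h,(60,90,50),(90,255,255))
    m=cv2.morphologyEx(m,cv2.MORPH_CLOSE,np.ones((7,7)))
    out=[]
    for k in cv2.findContours(m,0,2)[0]:
        if lo<cv2.contourArea(k)<1500:
            (u,v),r=cv2.minEnclosingCircle(k); out.append((u,v,r))
    return out
for n in('top','scene'):
    c=load(n)
    g=[x for x in green(c)]
    P=onplane(c,[x[:2] for x in g],0.112)
    print(n); [print(np.round(x,1),np.round(p,4)) for x,p in zip(g,P)]
c=load('top');P=cloud(c);Q=P.reshape(-1,3)
b=(Q[:,0]>.25)&(Q[:,0]<.6)&(Q[:,1]>-.2)&(Q[:,1]<.3)
print(np.histogram(Q[b,2],bins=np.arange(-.01,.13,.004)))
d=b&(abs(Q[:,2]-.066)<.004)
D=Q[d]; r=cv2.minAreaRect(D[:,:2].astype(np.float32)); print('deck rect',r,len(D))
for u,v in[(258,211),(258,237),(314,243),(366,230),(350,275)]: print((u,v),np.round(P[v,u],4))
s=arm.read_state(); print(np.round(R.from_euler('xyz',s['eef_rot']).as_matrix(),3))
im=cv2.resize(c['color'][190:305,235:435],None,fx=4,fy=4,interpolation=2); cv2.imwrite('pics/crop1.png',im[...,::-1])
E
```

```text
ovh 0.014
top
[377.5 241.5   7.1] [ 0.5302 -0.1642  0.112 ]
[355.9 240.    7.1] [ 0.5345 -0.1166  0.112 ]
[378.  219.1   7.1] [ 0.5795 -0.1676  0.112 ]
[356.2 218.1   7.3] [ 0.5824 -0.1191  0.112 ]
[287.8 180.6   6.3] [0.6682 0.0299 0.112 ]
scene
[322.  271.   32.8] [ 0.5568 -0.145   0.112 ]
[321.  218.5   8.1] [ 0.6301 -0.0409  0.112 ]
[501.  151.   18.9] [ 1.1006 -0.0647  0.112 ]
[508.5  64.   11.2] [1.5909 0.2655 0.112 ]
[542.5  34.5  19. ] [1.9891 0.3974 0.112 ]
[506.5  25.5  18.8] [1.9706 0.5438 0.112 ]
[525.5   7.5  34.3] [2.3093 0.684  0.112 ]
(array([  211,  6306, 10292,  1977,   461,   412,   244,    12,     0,
           0,     0,     0,     0,     0,     0,     3,    10,   189,
        2181,   913,   204,   646,   795,   896,   802,   655,   215,
         176,   211,   213,   327,    19,     0,     0]), array([-0.01 , -0.006, -0.002,  0.002,  0.006,  0.01 ,  0.014,  0.018,
        0.022,  0.026,  0.03 ,  0.034,  0.038,  0.042,  0.046,  0.05 ,
        0.054,  0.058,  0.062,  0.066,  0.07 ,  0.074,  0.078,  0.082,
        0.086,  0.09 ,  0.094,  0.098,  0.102,  0.106,  0.11 ,  0.114,
        0.118,  0.122,  0.126]))
deck rect ((0.5116257667541504, -0.052605316042900085), (0.2944123446941376, 0.17790722846984863), 88.8675308227539) 3094
(258, 211) [0.6044 0.0972 0.0882]
(258, 237) [0.5453 0.0974 0.0988]
(314, 243) [ 0.531  -0.0276  0.0805]
(366, 230) [ 0.5575 -0.1444  0.0911]
(350, 275) [ 0.458  -0.1064  0.0818]
[[-0.973  0.229 -0.   ]
 [ 0.229  0.973 -0.001]
 [ 0.    -0.001 -1.   ]]
```

View pics/crop1.png

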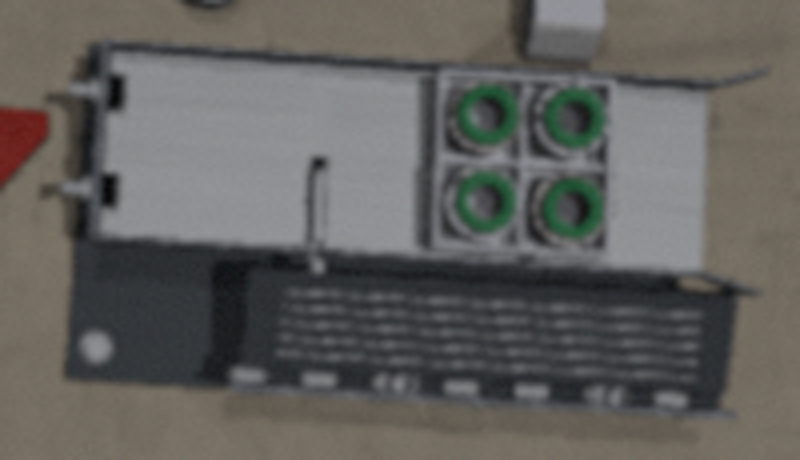

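The crop shows the tooth slot at crop x≈317, y 160-250, the stops' dark faces at about (123,92) and (117,190), and the tray's rear edge at x≈608. The deck's mouth edge is at x≈705, and the treadle runs to x≈725. Now I'll fit the lane frame.

```bash
python3 - <<'E'
from h import *
c=load('top');Q=cloud(c).reshape(-1,3)
D=Q[(abs(Q[:,2]-.067)<.004)&(Q[:,0]>.4)&(Q[:,0]<.66)&(Q[:,1]>-.26)&(Q[:,1]<.1)]
L=[]
for y in np.arange(-.06,.09,.006):
    k=D[abs(D[:,1]-y)<.004,0]; k=k[k>.48]
    if len(k)>20: L.append((y,k.min(),k.max()))
L=np.array(L)
for j in(1,2):
    p=np.polyfit(L[:,0],L[:,j],1); r=L[:,j]-np.polyval(p,L[:,0]); print('edge',p,r.std())
def cr(l,z): return onplane(c,[(235+x/4-.375,190+y/4-.375) for x,y in l],z)
for nm,l,z in[('farwalltop',[(115,45),(620,76)],.092),('nearwalltop',[(100,240),(690,276)],.086),('mouth',[(708,95),(702,268)],.066),('toothtop',[(315,162),(315,250)],.081),('slot',[(318,162)],.066),('stops faces',[(124,92),(118,190)],.074),('trayrear',[(609,85),(606,248)],.096),('trayfront',[(440,72),(432,245)],.096),('hinge',[(240,376),(680,400)],.08)]:
    print(nm,np.round(cr(l,z)[:,:2],4).tolist())
E
```

```text
edge [0.08566351 0.51395951] 0.002705092766433405
edge [0.0812178  0.62034082] 0.0005279991084630801
farwalltop [[0.6266, 0.0848], [0.605, -0.2005]]
nearwalltop [[0.518, 0.0945], [0.4915, -0.2371]]
mouth [[0.5964, -0.2597], [0.4961, -0.2508]]
toothtop [[0.56, -0.0269], [0.5106, -0.0256]]
slot [[0.5612, -0.03]]
stops faces [[0.6022, 0.0803], [0.5464, 0.0844]]
trayrear [[0.5994, -0.1928], [0.5081, -0.1868]]
trayfront [[0.6082, -0.097], [0.5117, -0.0892]]
hinge [[0.4414, 0.0178], [0.4221, -0.23]]
```

Lane frame from these measurements:
- Origin is about (0.5645, -0.030).
- Lane x is about (0.080, 0.997), which matches the 106 mm width and the stop, mouth and hinge offsets given.
- The tray's rear is at lane x ≈ -0.162.

The target start TCP is lane (-0.195, +0.042), with tool y along lane y.

```bash
python3 -m handwheel '[[[-0.45,-0.52,0,0.113,1],[-0.45,-0.52,0,0.113,1],[-0.45,-0.52,0,0.113,1],[-0.45,-0.52,0,0.113,1],[-0.45,-0.52,0,0.113,1],[-0.45,-0.52,0,0.113,1],[-0.45,-0.52,0,0.113,1],[-0.45,-0.52,0,0.113,1],[-0.45,-0.52,0,0.113,1],[-0.45,-0.52,0,0.113,1]]]'
cat > g.py <<'E'
import sys
from h import *
from scipy.spatial.transform import Rotation as R
O=np.array([.5645,-.030]);X=np.array([.080,.997]);Y=np.array([-.997,.080])
def go(lx,ly,z):
    s=arm.read_state(); M=R.from_euler('xyz',s['eef_rot']).as_matrix(); p=s['position']
    t=np.r_[O+lx*X+ly*Y,z]; d=M.T@(t-p)/.6
    a=np.degrees(np.arctan2(M[1,1],M[0,1])); da=(-4.6-a+90)%180-90
    print('t',round(s['time'],2),'lane',np.round([(p[:2]-O)@X,(p[:2]-O)@Y,p[2]],4),'rows xyz',np.round(d,4),'spin',round(-da/360,4),'j',np.round(s['joint_pos'],2),'F',np.round(s['force'],1))
go(*map(float,sys.argv[1:4]))
E
python3 g.py -.195 .042 .2
```

```text
time: 0.93
position: [0.3117, 0.1434, 0.2453]
eef_rot: [3.141, 0.0, 2.201]
force: [0.5, 0.1, 0.1]
grip_width: 0.0851
gripper_force: 0.0
t 0.93 lane [0.1526 0.2659 0.2453] rows xyz [-0.6826 -0.0948  0.0756] spin 0.113 j [ 0.43 -0.22 -0.37  1.42 -0.    1.37] F [0.5 0.1 0.1]
```

```bash
python3 -m handwheel '[[[-0.683,-0.095,0.07,0.113,1],[-0.683,-0.095,0.07,0.113,1],[-0.683,-0.095,0.07,0.113,1],[-0.683,-0.095,0.07,0.113,1],[-0.683,-0.095,0.07,0.113,1],[-0.683,-0.095,0.07,0.113,1],[-0.683,-0.095,0.07,0.113,1],[-0.683,-0.095,0.07,0.113,1],[-0.683,-0.095,0.07,0.113,1],[-0.683,-0.095,0.07,0.113,1]]]'
python3 g.py -.195 .042 .12
```

```text
time: 1.77
position: [0.5072, -0.2213, 0.2026]
eef_rot: [-3.141, -0.0, 1.49]
force: [-0.3, 1.3, 0.5]
grip_width: 0.0855
gripper_force: 0.0
t 1.77 lane [-0.1953  0.0418  0.2026] rows xyz [ 0.0004 -0.0003  0.1376] spin -0.0001 j [-0.41  0.18 -0.07  1.32  0.    1.24] F [-0.3  1.3  0.5]
```

```bash
python3 -m handwheel '[[[0,0,0.05,0,1],[0,0,0.1,0,1],[0,0,0.125,0,1],[0,0,0.1375,0,1],[0,0,0.1375,0,1]]]'
python3 - <<'E'
from h import *
a=shot('top','t2.png');b=shot('scene','s2.png')
x=cv2.resize(a['color'][180:320,260:460],(560,392));y=cv2.resize(b['color'][200:400,180:440],(240*2,369))
cv2.imwrite('pics/two.png',cv2.resize(np.hstack([cv2.resize(x,(400,400)),cv2.resize(y,(400,400))]),None,fx=1,fy=1)[...,::-1])
E
```

```text
time: 2.18
position: [0.5057, -0.2187, 0.1186]
eef_rot: [-3.138, -0.001, 1.491]
force: [-0.6, -0.2, -0.4]
grip_width: 0.0855
gripper_force: 0.0
```

View pics/two.png

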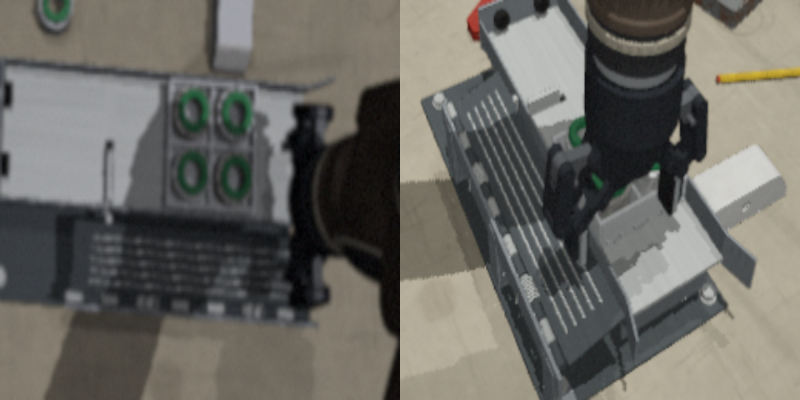

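The fingers are placed as planned: near finger over the treadle, far finger over the lane behind the tray's rear wall. I'll descend in small steps and watch the force.

```bash
for i in 1; do python3 -m handwheel '[[[0,0,0.0125,0,1],[0,0,0.025,0,1],[0,0,0.0333,0,1],[0,0,0.0333,0,1]]]'; done; python3 -m handwheel '[[[0,0,0.005,0,1],[0,0,0.01,0,1],[0,0,0.01,0,1]]]';  python3 g.py -.195 .042 .09
```

```text
time: 2.62
position: [0.5064, -0.2188, 0.0998]
eef_rot: [-3.14, -0.0, 1.491]
force: [-0.5, -0.2, -0.1]
grip_width: 0.0854
gripper_force: 0.0
time: 2.87
position: [0.5067, -0.219, 0.0943]
eef_rot: [-3.141, -0.0, 1.491]
force: [-0.6, -0.3, -0.1]
grip_width: 0.0856
gripper_force: 0.0
t 2.87 lane [-0.1931  0.0425  0.0943] rows xyz [-0.0033  0.0008  0.0072] spin 0.0 j [-0.41  0.22 -0.26  1.09  0.    1.24] F [-0.6 -0.3 -0.1]
```

```bash
python3 -m handwheel '[[[0,0,0.005,0,1],[0,0,0.01,0,1],[0,0,0.01,0,1]]]'; python3 -m handwheel '[[[0,0,0.005,0,1],[0,0,0.01,0,1],[0,0,0.01,0,1]]]'
```

```text
time: 3.12
position: [0.5072, -0.2192, 0.0888]
eef_rot: [3.141, 0.0, 1.491]
force: [0.6, -0.3, 4.3]
grip_width: 0.0853
gripper_force: 2.0
time: 3.37
position: [0.5082, -0.2194, 0.0837]
eef_rot: [3.139, 0.0, 1.491]
force: [1.5, 1.7, 6.9]
grip_width: 0.0854
gripper_force: 3.0
```

Contact came at TCP z ≈ 0.089, so the open tips stand about 1 mm ahead of the TCP. Level should be near TCP z ≈ 0.077.

```bash
python3 -m handwheel '[[[0,0,0.005,0,1],[0,0,0.0105,0,1],[0,0,0.0105,0,1]]]'
python3 - <<'E'
from h import *
a=shot('top','t3.png');b=shot('scene','s3.png')
x=a['color'][180:320,260:460];y=b['color'][200:400,180:440]
cv2.imwrite('pics/two3.png',np.hstack([cv2.resize(x,(400,400)),cv2.resize(y,(400,400))])[...,::-1])
P=cloud(a).reshape(-1,3)
from g import O,X,Y
E
python3 - <<'E'
from h import *
O=np.array([.5645,-.030]);X=np.array([.080,.997]);Y=np.array([-.997,.080])
P=cloud(load('top')).reshape(-1,3); x=(P[:,:2]-O)@X; y=(P[:,:2]-O)@Y
for a in range(66,124,8):
    k=(abs(y*1e3-a)<4)&(x>-.12)&(x<.02); print(a,np.nanmedian(P[k,2]).round(4))
E
```

```text
time: 3.62
position: [0.5088, -0.2194, 0.0779]
eef_rot: [3.137, 0.0, 1.491]
force: [3.5, 0.2, 8.4]
grip_width: 0.0853
gripper_force: 4.4
66 0.0762
74 0.0764
82 0.0763
90 0.0759
98 0.0755
106 0.0755
114 0.0754
122 0.0765Traceback (most recent call last):
  File "<stdin>", line 6, in <module>
  File "g.py", line 10, in <module>
    go(*map(float,sys.argv[1:4]))
    ~~^^^^^^^^^^^^^^^^^^^^^^^^^^^
TypeError: go() missing 3 required positional arguments: 'lx', 'ly', and 'z'
```

View pics/two3.png

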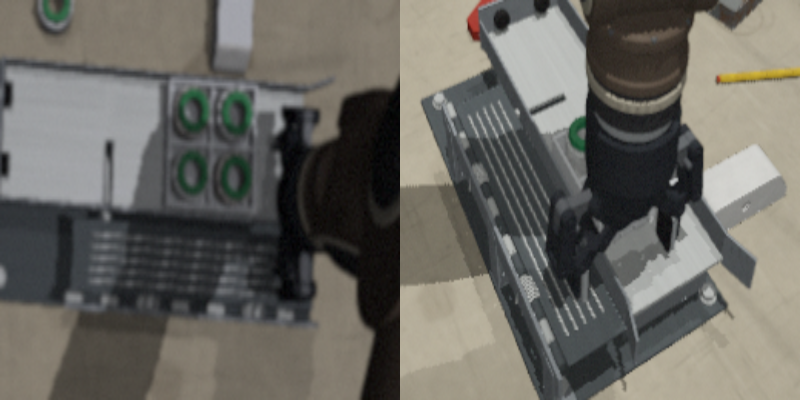

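The treadle reads level at 0.076 and the tooth is sunk (dark slot only). I'll push along tool +x, 6 mm per row.

```bash
python3 -m handwheel '[[[0.006,0,0,0,1],[0.015,0,0,0,1],[0.025,0,0,0,1],[0.035,0,0,0,1],[0.045,0,0,0,1],[0.055,0,0,0,1],[0.065,0,0,0,1],[0.075,0,0,0,1],[0.083,0,0,0,1],[0.088,0,0,0,1]]]'
python3 g.py 0 .042 .077
python3 - <<'E'
from h import *
a=shot('top','t4.png');b=shot('scene','s4.png')
x=a['color'][180:320,260:460];y=b['color'][200:400,180:440]
cv2.imwrite('pics/two4.png',np.hstack([cv2.resize(x,(400,400)),cv2.resize(y,(400,400))])[...,::-1])
E
```

```text
time: 4.55
position: [0.5122, -0.169, 0.0784]
eef_rot: [3.139, 0.006, 1.49]
force: [-1.3, -9.5, 9.2]
grip_width: 0.0854
gripper_force: 6.5
t 4.55 lane [-0.1427  0.041   0.0784] rows xyz [ 0.2378 -0.0019  0.0008] spin -0.0001 j [-0.32  0.2  -0.32  1.04 -0.01  1.34] F [-1.3 -9.5  9.2]
```

View pics/two4.png

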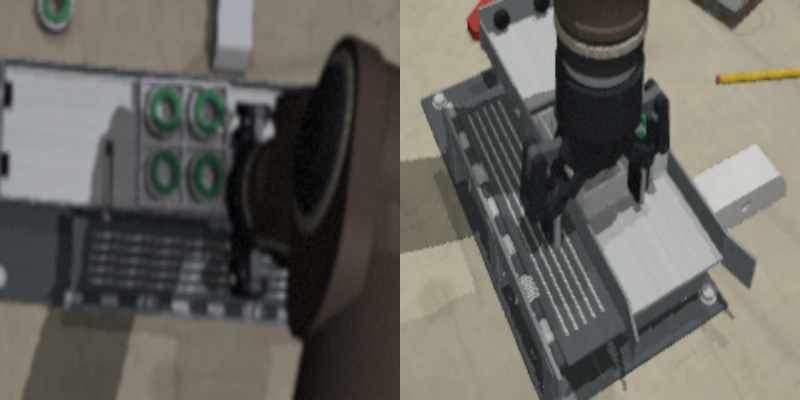

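The tray slides straight and the treadle stays down. Continuing.

```bash
python3 -m handwheel '[[[0.008,0,0.001,0,1],[0.017,0,0.001,0,1],[0.027,0,0.001,0,1],[0.037,0,0.001,0,1],[0.047,0,0.001,0,1],[0.057,0,0.001,0,1],[0.067,0,0.001,0,1],[0.077,0,0.001,0,1],[0.087,0,0.001,0,1],[0.095,0,0.001,0,1]]]'
python3 g.py 0 .042 .077
python3 -m handwheel '[[[0.008,0,0.001,0,1],[0.017,0,0.001,0,1],[0.027,0,0.001,0,1],[0.037,0,0.001,0,1],[0.047,0,0.001,0,1],[0.057,0,0.001,0,1],[0.067,0,0.001,0,1],[0.077,0,0.001,0,1],[0.087,0,0.001,0,1],[0.095,0,0.001,0,1]]]'
python3 g.py 0 .042 .077
```

```text
time: 5.48
position: [0.5173, -0.1125, 0.0783]
eef_rot: [3.137, 0.007, 1.489]
force: [-2.4, -10.8, 11.5]
grip_width: 0.0856
gripper_force: 7.2
t 5.48 lane [-0.086   0.0405  0.0783] rows xyz [ 0.1434 -0.0028  0.0011] spin -0.0002 j [-0.21  0.18 -0.34  1.04 -0.01  1.44] F [ -2.4 -10.8  11.5]
time: 6.32
position: [0.5221, -0.0557, 0.0779]
eef_rot: [3.136, 0.007, 1.489]
force: [-1.7, -11.9, 14.0]
grip_width: 0.0856
gripper_force: 7.8
t 6.32 lane [-0.029   0.0402  0.0779] rows xyz [ 0.0484 -0.0031  0.0011] spin -0.0003 j [-0.1   0.18 -0.35  1.04 -0.01  1.55] F [ -1.7 -11.9  14. ]
```

```bash
python3 -m handwheel '[[[0.006,0,0,0,1],[0.012,0,0,0,1],[0.018,0,0,0,1],[0.024,0,0,0,1],[0.029,0,0,0,1],[0.033,0,0,0,1],[0.037,0,0,0,1],[0.037,0,0,0,1]]]'
python3 g.py 0 .042 .077
python3 -m handwheel '[[[0.003,0,0,0,1],[0.006,0,0,0,1],[0.008,0,0,0,1],[0.008,0,0,0,1]]]'
python3 g.py 0 .042 .077
python3 - <<'E'
from h import *
a=shot('top','t5.png');b=shot('scene','s5.png')
x=a['color'][180:320,230:430];y=b['color'][160:360,160:420]
cv2.imwrite('pics/two5.png',np.hstack([cv2.resize(x,(400,400)),cv2.resize(y,(400,400))])[...,::-1])
E
```

```text
time: 6.98
position: [0.5239, -0.0333, 0.0778]
eef_rot: [3.136, 0.006, 1.489]
force: [-0.8, -9.5, 13.0]
grip_width: 0.0853
gripper_force: 7.0
t 6.98 lane [-0.0065  0.0402  0.0778] rows xyz [ 0.0108 -0.003   0.0013] spin -0.0002 j [-0.06  0.18 -0.35  1.04 -0.01  1.59] F [-0.8 -9.5 13. ]
time: 7.32
position: [0.5242, -0.0287, 0.0778]
eef_rot: [3.136, 0.006, 1.489]
force: [-0.9, -10.9, 13.4]
grip_width: 0.0854
gripper_force: 7.4
t 7.32 lane [-0.0019  0.0402  0.0778] rows xyz [ 0.0032 -0.003   0.0013] spin -0.0002 j [-0.05  0.18 -0.35  1.04 -0.01  1.6 ] F [ -0.9 -10.9  13.4]
```

View pics/two5.png

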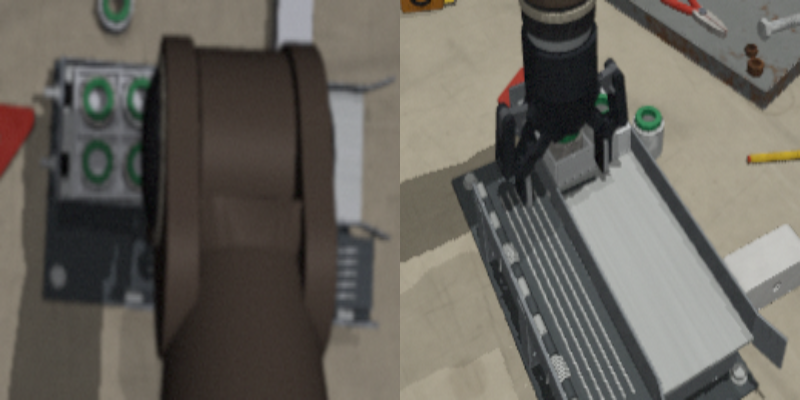

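Nearly home. I'll creep forward until the force rises at the stops.

```bash
for i in 1; do python3 -m handwheel '[[[0.002,0,0,0,1],[0.004,0,0,0,1],[0.004,0,0,0,1]]]'|sed -n 2,4p;  python3 -m handwheel '[[[0.002,0,0,0,1],[0.003,0,0,0,1],[0.003,0,0,0,1]]]'|sed -n 2,4p; done
```

```text
position: [0.5244, -0.0264, 0.0778]
eef_rot: [3.136, 0.006, 1.489]
force: [-0.6, -11.1, 12.7]
position: [0.5244, -0.0262, 0.0779]
eef_rot: [3.136, 0.01, 1.487]
force: [-1.5, -17.0, 12.3]
```

```bash
python3 -m handwheel '[[[0.002,0,0,0,1],[0.003,0,0,0,1],[0.003,0,0,0,1]]]'|sed -n 2,4p
python3 - <<'E'
from h import *
a=shot('top','t6.png');b=shot('scene','s6.png')
O=np.array([.5645,-.030]);X=np.array([.080,.997]);Y=np.array([-.997,.080])
h=cv2.cvtColor(a['color'],cv2.COLOR_RGB2HSV); m=cv2.morphologyEx(cv2.inRange(h,(60,90,50),(90,255,255)),cv2.MORPH_CLOSE,np.ones((7,7)))
for k in cv2.findContours(m,0,2)[0]:
    if 40<cv2.contourArea(k)<400:
        (u,v),r=cv2.minEnclosingCircle(k); p=onplane(a,[(u,v)],.112)[0,:2]-O; print(u,v,r,np.round([p@X,p@Y],4))
E
```

```text
position: [0.5244, -0.026, 0.0779]
eef_rot: [3.136, 0.013, 1.486]
force: [-2.8, -24.0, 13.9]
277.5 236.0 7.159010887145996 [0.0828 0.0252]
277.8027648925781 214.1238555908203 7.126672744750977 [ 0.0852 -0.0226]
287.625 180.5 6.453054904937744 [ 0.0684 -0.0987]
```

The tray has stopped firmly against both stops (24 N, no motion). Next I back off a few mm, then lift straight up to release the treadle.

```bash
python3 -m handwheel '[[[-0.003,0,0,0,1],[-0.007,0,0,0,1],[-0.012,0,0,0,1],[-0.012,0,0,0,1],[-0.012,0,-0.006,0,1],[-0.012,0,-0.015,0,1],[-0.012,0,-0.025,0,1],[-0.012,0,-0.04,0,1],[-0.012,0,-0.06,0,1],[-0.012,0,-0.09,0,1]]]'
python3 -m handwheel '[[[0,0,-0.05,0,1],[0,0,-0.1,0,1],[0,0,-0.16,0,1],[-0.06,0,-0.2,0,1],[-0.12,0,-0.2,0,1],[-0.18,0,-0.2,0,1],[-0.24,0,-0.2,0,1],[-0.3,0,-0.2,0,1],[-0.35,0,-0.2,0,1],[-0.35,0,-0.2,0,1]]]'
python3 - <<'E'
from h import *
a=shot('top','t7.png');b=shot('scene','s7.png')
x=a['color'][170:310,200:400];y=b['color'][160:360,160:420]
cv2.imwrite('pics/two7.png',np.hstack([cv2.resize(x,(400,400)),cv2.resize(y,(400,400))])[...,::-1])
E
```

```text
time: 9.1
position: [0.5214, -0.0272, 0.1288]
eef_rot: [-3.139, 0.0, 1.491]
force: [-0.2, -0.4, 0.9]
grip_width: 0.0851
gripper_force: 0.0
time: 9.93
position: [0.5048, -0.2411, 0.2489]
eef_rot: [-3.141, 0.002, 1.486]
force: [-0.4, 0.8, -0.3]
grip_width: 0.0858
gripper_force: 0.0
```

View pics/two7.png

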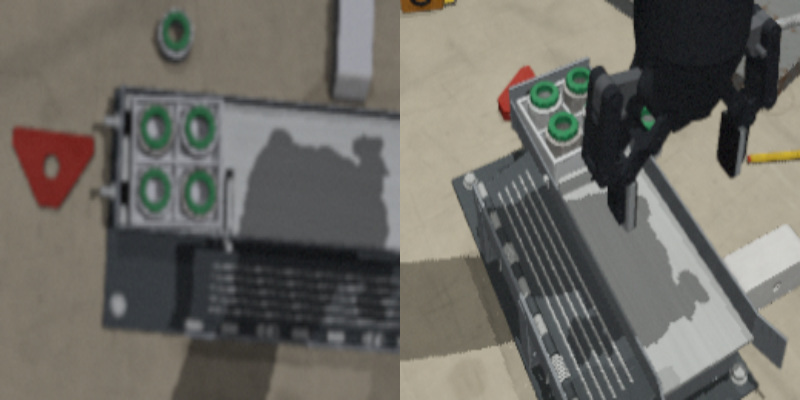

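The tray is against the stops with the tooth up behind it at left-crop (229,195). All four couplings are standing and the bystanders are in place. One numeric check, then I hand in.

```bash
python3 - <<'E'
from h import *
O=np.array([.5645,-.030]);X=np.array([.080,.997]);Y=np.array([-.997,.080])
a=load('top')
p=onplane(a,[(310.5,170+l*.35) for l in(110,215)]+[(265.5,170+l*.35) for l in(110,215)],.096)[:,:2]-O
print(np.round(np.c_[p@X,p@Y],4))
P=cloud(a).reshape(-1,3); x=(P[:,:2]-O)@X; y=(P[:,:2]-O)@Y
print(np.nanmedian(P[(abs(y-.086)<.004)&(x>-.12)&(x<.02),2]), np.nanmax(P[(abs(y-.03)<.01)&(abs(x)<.004),2]))
print(arm.close_job())
E
```

```text
[[ 0.0131 -0.0419]
 [ 0.0087  0.0399]
 [ 0.1133 -0.0353]
 [ 0.1078  0.0462]]
0.08740159073502407 0.08230348199235515
the job is handed in; nothing more can be done
None
```

The tray is home against both rubber stops with the gate up behind it, the couplings are standing, the bystanders looked unmoved in the last picture, and I handed the job in at about 10 s with the arm clear. No judging result came back.

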